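# Stack the clean wash trays in the drip pan

## Robot

A 6-joint arm with a two-finger parallel gripper is mounted at the origin on the work surface. World frame = base frame: x ahead of the robot, y to its left, z up, the work surface at z = 0. Lengths are in m, angles in degrees, forces in N, time in s.
With the tool pointing down it reaches from about 0.35 to 0.875 m from the base axis. Payload 4.2 kg.
Tool frame: the origin (TCP) lies between the finger pads; the fingertips stand 17 mm ahead of it and the grasp point (between the pads) lies 2 mm behind it; z points along the fingers, y is the line along which they close (so a half turn about z gives the same grasp; the last joint's range is limited). The gripper opens to 87 mm and grips with 3 to 60 N. Pads are 19 mm wide; open, the fingers measure 117 mm over their backs; the gripper's body (75 mm by 190 mm) begins 51 mm behind the grasp point.
Start: joints at [90.046, 22.042, 0.453, 0, -68.411, -14.817], TCP at [0.159, 0.604, 0.24] pointing down, gripper open.
Joint ranges: [-179.83, 179.83], [-69.29, 118.12], [-61.27, 80.66], [-181.25, 117.63], [-171.15, -9.14], [-177.46, 177.46]. Speed limits (degrees/s): [159.86, 159.86, 180, 180, 180, 180].

## Interface

Orientations are given as a 3x3 rotation matrix whose columns are the frame's x, y, z axes.
In Python, from station import sense, capture, r, masks_of gives the robot as it stands.
- The arm moves only by the tool apply_moves, never from a script. Its argument "steps" is a list that holds one entry, the list of rows, each a list of 7 numbers: the opening, from 0 (shut) to 1 (fully open), then the shift along the tool's x, y, z in mm, then the turn, a rotation vector about the tool's x, y, z in rad. A call has 1 to 12 rows; each row shifts and turns the commanded pose from where the row before left it, along the tool's axes as they then stand; what a row does not reach is not made up. A row lasts 1/8 s, in which the tool goes at most 62.5 mm and 10.7 degrees, less where a joint would pass 70% of its speed; a pose out of reach is approached as far as the arm can. A call with a gripper value outside its range is refused whole. The fingers move at their own pace and stop on an object; the grip force is fixed at half the most. Time passes only in rows, so rows that do not move let the fingers close. It gives the time, the measured TCP pose, the force and the opening at its end, in the units of the state.
- sense(): the state, without advancing time (a new reading comes with each control period).
- capture(name): name is "side" or "top" or "wrist"; returns a dict with "color" (384x512x3 uint8, red, green, blue), "vfov" (degrees; the focal length in pixels is half the picture's height over the tangent of half this angle, whatever the lens; pixels are square), "cx", "cy" (the principal point, pixels), "T" (4x4, takes a point from camera to world coordinates). Camera axes: x right, y down, z forward; pixel columns grow to the right and rows downward; lengths in m; the calibration is good to about 2 mm. A picture is of the moment at which its call begins. There is no depth.
- r.finish_job(): hands the job in, once; it reports no verdict.
Trained networks look in a picture, given as the dict that the camera call returned (one of the last four; its "shot" number tells which), for a name from the list of things; names that differ only in an ending like _2 or _b are one class to them, and where a whole thing is asked for, a point or a joint stands for the part that bears it (a point fixed in the world has none). Each returns a list of dicts, best first, with "confidence" (0 to 1); they miss things now and then, are a little off and sometimes report something else, mostly with a low value. They report only what shows in the picture. A call takes as long as a camera call. They do not tell look-alikes from the thing itself.
- masks_of(picture, thing): "pixels" (384x512 bool, what is visible of it) and "box" ([left, top, width, height] in pixels, round what is visible of it).
The state is a dict: "time_s": time; "joints": joint angles; "joint_velocities": joint speeds; "effort": joint torques, N m; "tcp_pos": TCP position; "ee_rot": TCP orientation; "wrist_force": force on the tool from outside, world axes, zero at the start; "moment": the same for the moment, N m; "gripper_width": opening from 0.0 (shut) to 1.0 (fully open).
Only numpy, scipy, OpenCV 4.12 (cv2) and the standard library are available. Lean on these libraries where they do the work, as an engineer would, in place of code of your own. Each camera call takes 0.05 s, during which the arm holds its last target. There are 200 camera calls.

## Task

Stack the two loaded wash trays on the tray of bowls that stands in the drip pan, with every tray's four corner pins fully down in the sockets of the tray below; the tray of tall tumblers has to be the top one, since nothing can stand on it. Set each tray down rather than dropping it, and carry them level so that the cups and tumblers stay standing upside down in their places. Do not knock the tap, and leave the bottom tray, soap bottle and brush where they are.

Things in the scene. Friction and masses are not known exactly. Their poses are not given: they have to be found in the camera images.
- cup_tray: Cup tray, loose: black plastic wash tray with open grid floor, 230 (x) by 150 (y) mm, 102 mm high, on four corner pins, sides up to z = 54 mm. Holds two short steel cups upside down (66 mm across, 62 mm tall, tops at z = 79 mm) at x = +-76.5 mm; 0.46 kg in all, +-30 %. Origin: centre of the underside, level with the pin tips; z up, x along the handle. It may be stacked either way round (half a turn).
- tumbler_tray: Tumbler tray, loose: the same tray as the cup tray, with two tall steel tumblers upside down (66 mm across, 108 mm tall, tops at z = 125 mm, above its posts) at x = +-76.5 mm; 0.52 kg in all, +-30 %. Same origin and axes.
- base_tray: Bottom tray: the same tray standing in a shallow steel drip pan (244 by 164 mm, 14 mm high), with two low white bowls upside down; one loose body of 2.4 kg. Origin: centre of the pan's underside, on the counter, 2 mm below the pin tips; x along the handle. A tray fully home on it has its origin 92 mm above this one; a further tray stands 90 mm higher still.
- base_tray_sockets (a point): Centre of the bottom tray, level with its four socket mouths, 104 mm above the origin.
- cup_tray_sockets (a point): Centre of the cup tray, level with its four socket mouths (z = 102 mm): a square socket 15 mm wide and 16 mm deep in the top of each corner post (25 mm square) at x = +-102.5, y = +-62.5 mm. The other trays have the same.
- cup_tray_seat (a point): Centre of the cup tray, level with the undersides of its posts (z = 12 mm), from which a round pin 11 mm thick and 12 mm long, its tip rounded to a half ball, stands down at each corner; it meets the socket mouths of the tray below when the pins are fully in.
- tumbler_tray_seat (a point): The same point of the tumbler tray (z = 12 mm).
- cup_tray_handle (a point): Middle of the cup tray's carrying handle (z = 84 mm): a bar along x, 84 mm long, 14 mm thick in y, from z = 74 to 94 mm, above the tray's centre of mass, between two uprights 30 mm wide in y that leave 76 mm clear in x; open below the bar down to the floor (z = 17 mm) and beside it to the sides (y = +-71 mm).
- tumbler_tray_handle (a point): Middle of the tumbler tray's carrying handle, the same bar (z = 84 mm).
- tap: Steel swan-neck tap fixed to the counter, origin under its column (20 mm thick, flange 48 mm across); top of the neck 309 mm up, spout reaching 132 mm out along its own +x at 185 to 300 mm height; a short lever reaches 55 mm to +x, 33 mm to -y at 65 mm height.
- soap: Pump bottle of green soap, 60 mm across, 187 mm tall, nozzle reaching 39 mm along its +x; stands upright on its origin; loose.
- brush: Dish brush lying on the counter with its bristles down, 190 mm long along its x axis, up to 36 mm wide, 28 mm high; origin under its middle; loose.
- cup1: Short steel cup standing upside down, loose, in the cup tray at its +x end; origin at the centre of its rim on the tray floor, z up.
- cup_tray_cell1 (a point): Where that vessel's origin belongs: centre of the cell at the +x end of the cup tray, on the tray floor (z = 17 mm).
- cup2: Short steel cup standing upside down, loose, in the cup tray at its -x end; origin at the centre of its rim on the tray floor, z up.
- cup_tray_cell2 (a point): Where that vessel's origin belongs: centre of the cell at the -x end of the cup tray, on the tray floor (z = 17 mm).
- tumbler1: Tall steel tumbler standing upside down, loose, in the tumbler tray at its +x end; origin at the centre of its rim on the tray floor, z up.
- tumbler_tray_cell1 (a point): Where that vessel's origin belongs: centre of the cell at the +x end of the tumbler tray, on the tray floor (z = 17 mm).
- tumbler2: Tall steel tumbler standing upside down, loose, in the tumbler tray at its -x end; origin at the centre of its rim on the tray floor, z up.
- tumbler_tray_cell2 (a point): Where that vessel's origin belongs: centre of the cell at the -x end of the tumbler tray, on the tray floor (z = 17 mm).
Mind the look-alikes: they are no part of the job. Leave any red look-alike of the tumbler2 alone.

How it is judged (in metres and radians):
On the way:
1. the cup tray is fully home on the bottom tray and let go (horizontal distance between cup_tray_seat and base_tray_sockets below 0.005 m and z of cup_tray_seat in the frame of base_tray between 0.1 and 0.107 m and angle between the x axis of cup_tray and the x axis of base_tray, either way round below 0.06 rad and angle between the z axis of cup_tray and the z axis of base_tray, either way round below 0.03 rad and contact force between the fingers and cup_tray below 0.3 N), for 0.2 s.
At the end, for the whole second after the job is handed in: Cup tray home on the bottom tray, tumbler tray home on the cup tray: posts on posts within 3 mm, centred within 5 mm, in line within 0.06 rad, flat within 0.03 rad; all at rest, cups and tumblers upright within 12 mm of their cells; bottom tray and bystanders within 30 mm of their starts (horizontal distance between cup_tray_seat and base_tray_sockets below 0.005 m and z of cup_tray_seat in the frame of base_tray between 0.1 and 0.107 m and angle between the x axis of cup_tray and the x axis of base_tray, either way round below 0.06 rad and angle between the z axis of cup_tray and the z axis of base_tray, either way round below 0.03 rad and horizontal distance between tumbler_tray_seat and cup_tray_sockets below 0.005 m and z of tumbler_tray_seat in the frame of cup_tray between 0.098 and 0.105 m and angle between the x axis of tumbler_tray and the x axis of cup_tray, either way round below 0.06 rad and angle between the z axis of tumbler_tray and the z axis of cup_tray, either way round below 0.03 rad and distance between cup1 and cup_tray_cell1 below 0.012 m and angle between each of cup1, cup2, tumbler1, tumbler2's own z axis and vertical below 0.1 rad and distance between cup2 and cup_tray_cell2 below 0.012 m and distance between tumbler1 and tumbler_tray_cell1 below 0.012 m and distance between tumbler2 and tumbler_tray_cell2 below 0.012 m and linear speed of each of base_tray, cup_tray, tumbler_tray below 0.02 m/s and angle between base_tray's own z axis and vertical below 0.03 rad and distance of each of base_tray, soap, brush from where it was at the start of the episode below 0.03 m); the robot touches nothing.
It fails at once if the soap bottle or the brush is pushed more than 30 mm from where it stood (distance of any of soap, brush from where it was at the start of the episode above 0.03 m).
It fails at once if the bottom tray with its pan is pushed more than 30 mm (distance of base_tray from where it was at the start of the episode above 0.03 m).
It fails at once if the tap is knocked (over 4 N) (contact force between tap and anything else above 4 N).
It fails at once if a cup or tumbler tips beyond 0.5 rad (angle between any of cup1, cup2, tumbler1, tumbler2's own z axis and vertical above 0.5 rad).
It fails at once if a tray is dropped: over 0.5 m/s with no finger on it, a fall of some 13 mm ((contact force between the fingers and cup_tray below 0.05 N and linear speed of cup_tray above 0.5 m/s) or (contact force between the fingers and tumbler_tray below 0.05 N and linear speed of tumbler_tray above 0.5 m/s)).
It also fails if it takes over 72 s, if anything falls off the work surface, if the arm or the gripper's body presses on something with over 40 N, if the wrist force passes 120 N, or if a joint passes its speed limit or range.

## Working session

There is one attempt and no reset: what is moved stays moved. The work goes in short steps, Python scripts to look and compute and a tool call to move; the robot and the scene stay as the last step left them, time stands still between calls to the robot, and variables do not carry over. Pictures are saved under pics/ and viewed, on a budget of 10 in all, crops included, one or two more only if the job needs it, and the job is handed in when it is done.

Besides the shell and the picture viewer there is one more tool, called after ">>>" by a JSON object that holds its "op" and its "data", one argument or row to a line. apply_moves: Moves the arm, as the interface text tells. Its arguments: {"type":"object","properties":{"steps":{"type":"array","items":{"type":"array","items":{"type":"array","items":{"type":"number"}}}}},"required":["steps"]}

```bash
mkdir -p pics; ls; python3 - <<'E'
from station import sense, capture, r, masks_of
import cv2, numpy as np
s=sense(); print(s)
ims=[]
for n in ("top","side"):
    c=capture(n); print(n,c["vfov"],c["cx"],c["cy"],np.round(c["T"],4).tolist())
    cv2.imwrite(f"pics/{n}0.png",c["color"][:,:,::-1])
    for t in ("cup_tray","tumbler_tray","base_tray","tap","soap","brush","tumbler2","cup1"):
        print(n,t,[(m["box"],round(m["confidence"],2)) for m in masks_of(c,t)])
E
```

```text
pics
{'time_s': 0.0, 'joints': array([ 9.00466872e+01,  2.20920548e+01,  3.78932154e-01, -2.82769937e-02,
       -6.84124095e+01, -1.48191784e+01]), 'joint_velocities': array([-0.00873597, -0.10634245, -0.02246186,  0.03512909,  0.03453359,
        0.02119305]), 'effort': array([ 1.70469439e-04, -3.90667892e+01,  1.87401706e+01,  4.21974108e+00,
        1.09304750e-02, -2.01899938e-04]), 'tcp_pos': array([0.1591752 , 0.60379544, 0.23844201]), 'ee_rot': array([[ 9.66899504e-01, -2.55157087e-01, -4.57123389e-04],
       [-2.55157470e-01, -9.66897029e-01, -2.19127805e-03],
       [ 1.17128878e-04,  2.23538410e-03, -9.99997495e-01]]), 'wrist_force': array([ 0.78752766, -0.17652405,  1.08874122]), 'moment': array([-0.0058107 ,  0.02741415, -0.02175952]), 'gripper_width': 1.0018437144690344}
top 52.1573571002487 249.99775135335136 191.5980891293405 [[-0.0228, -0.9718, 0.2349, 0.3037], [-0.9997, 0.0227, -0.0034, 0.007], [-0.002, -0.2349, -0.972, 1.0372], [0.0, 0.0, 0.0, 1.0]]
top cup_tray [([69.2, 180.8, 78.2, 98.7], 0.83), ([344.4, 165.0, 108.9, 120.1], 0.52)]
top tumbler_tray [([223.2, 10
[... 809 characters left out ...]
7, -0.7705, -0.6374, 0.9163], [0.0, 0.0, 0.0, 1.0]]
side cup_tray [([169.1, 129.1, 69.8, 50.4], 0.81)]
side tumbler_tray [([246.5, 169.5, 85.0, 64.3], 0.95), ([189.1, 210.1, 53.6, 33.5], 0.73)]
side base_tray [([237.5, 264.9, 104.6, 84.3], 0.65)]
side tap [([258.6, 92.3, 45.9, 82.7], 0.78), ([261.0, 185.8, 13.6, 34.6], 0.21), ([166.0, 127.3, 69.2, 55.2], 0.19)]
side soap [([320.2, 204.1, 28.9, 52.8], 0.67), ([168.0, 130.2, 72.4, 51.0], 0.61)]
side brush [([190.3, 212.7, 53.0, 29.9], 0.69)]
side tumbler2 [([259.3, 225.0, 24.3, 40.4], 0.98), ([225.4, 166.5, 21.7, 36.2], 0.73), ([303.9, 173.1, 14.1, 34.0], 0.66), ([262.0, 188.6, 14.9, 27.2], 0.63)]
side cup1 [([213.1, 143.3, 15.5, 17.8], 0.71)]
```

```bash
python3 - <<'E'
import cv2
for n in ("top","side"):
    i=cv2.imread(f"pics/{n}0.png"); i=i[60:300,40:470] if n=="top" else i[80:360,150:400]
    s=min(800/i.shape[1],600/i.shape[0]); cv2.imwrite(f"pics/{n}0c.png",cv2.resize(i,None,fx=s,fy=s,interpolation=cv2.INTER_CUBIC)); print(s)
E
```

```text
1.8604651162790697
2.142857142857143
```

View pics/top0c.png

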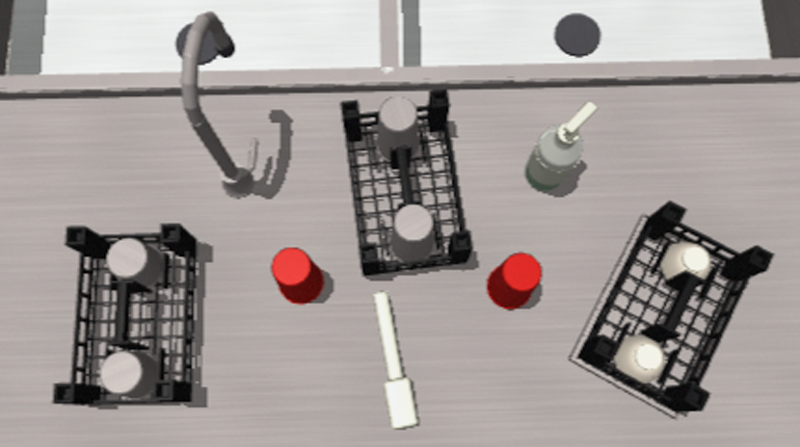

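View pics/side0c.png

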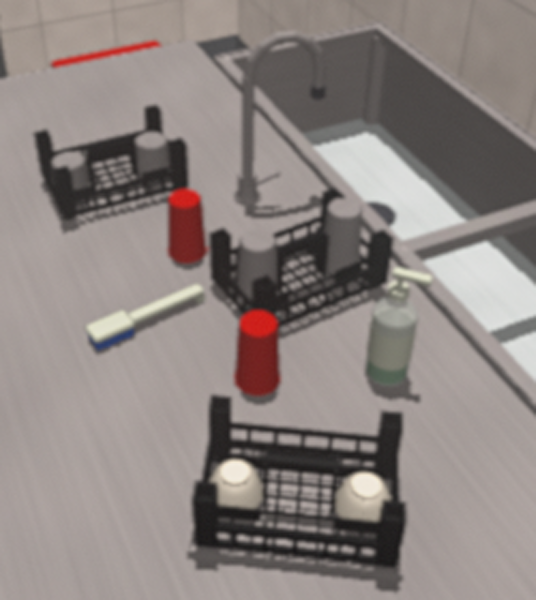

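The top crop shows three black trays. The cup tray is on the left (crop ~130,315), the tumbler tray in the middle (~405,185) and the base tray in its pan on the right (~675,310). The two red tumblers (~297,275 and ~515,280) are look-alikes standing free on the counter. The brush is at (~395,360), the soap at (~555,155) and the tap base at (~238,180). The side view agrees.

Next I fit a tray model to the images.

```bash
cat > lib.py <<'E'
import numpy as np, cv2
from scipy.optimize import minimize
from station import sense, capture, r, masks_of
def proj(c,P):
    T=np.array(c["T"]); f=192/np.tan(np.radians(c["vfov"]/2)); p=(np.atleast_2d(P)-T[:3,3])@T[:3,:3]
    return np.c_[f*p[:,0]/p[:,2]+c["cx"],f*p[:,1]/p[:,2]+c["cy"]]
def plane(c,uv,z):
    T=np.array(c["T"]); f=192/np.tan(np.radians(c["vfov"]/2))
    d=np.c_[(np.atleast_2d(uv)-[c["cx"],c["cy"]])/f,np.ones(len(np.atleast_2d(uv)))]@T[:3,:3].T
    return T[:3,3]+d*((z-T[2,3])/d[:,2])[:,None]
def box(x0,x1,y0,y1,z0,z1): return np.array([[x,y,z] for x in(x0,x1) for y in(y0,y1) for z in(z0,z1)])
POSTS=[box(sx*102.5-12.5,sx*102.5+12.5,sy*62.5-12.5,sy*62.5+12.5,62,102)/1e3 for sx in(-1,1) for sy in(-1,1)]
BAR=[box(-42,42,-7,7,74,94)/1e3]
def world(P,q,z0):
    R=np.array([[np.cos(q[2]),-np.sin(q[2]),0],[np.sin(q[2]),np.cos(q[2]),0],[0,0,1]]); return P@R.T+[q[0],q[1],z0]
K=4
def score(c,q,z0,bar):
    if "D" not in c:
        g=c["color"].max(2).astype(float); c["D"]=cv2.resize(np.clip((110-g)/80,0,1),None,fx=K,fy=K,interpolation=cv2.INTER_LINEAR)
    D=c["D"]; h,w=D.shape; tot=[]
    for i,P in enumerate(POSTS+(BAR if bar else [])):
        m=np.zeros((h,w),np.uint8); uv=(proj(c,world(P,q,z0))+.5)*K-.5
        hull=cv2.convexHull(np.round(uv*16).astype(np.int32)); cv2.fillConvexPoly(m,hull,1,shift=4)
        if m.sum()<60 or (uv<-20).any() or (uv[:,0]>w+20).any() or (uv[:,1]>h+20).any(): continue
        x,y,ww,hh=cv2.boundingRect((hull/16).astype(np.int32)); k=c.get("ring",9)
        a,b,e,f2=max(0,y-k),y+hh+k,max(0,x-k),x+ww+k
        mm=m[a:b,e:f2]; dd=D[a:b,e:f2]; ring=cv2.dilate(mm,np.ones((2*k+1,2*k+1),np.uint8))-mm
        tot.append(dd[mm>0].mean()-dd[ring>0].mean())
    return np.mean(tot) if tot else 0
def fit(cs,q0,z0,bar=True,d=.006):
    f=lambda q:-np.mean([score(c,q*[1e-3,1e-3,1e-2],z0,bar) for c in cs])
    q=np.array(q0)*[1e3,1e3,1e2]; d*=1e3
    for s in (d,d/2,d/4):
        S=np.vstack([q,q+[s,0,0],q+[0,s,0],q+[0,0,s]]); o=minimize(f,q,method="Nelder-Mead",options=dict(initial_simplex=S,xatol=.05,fatol=1e-4)); q=o.x
    return q*[1e-3,1e-3,1e-2],-o.fun
def draw(c,q,z0):
    im=np.ascontiguousarray(cv2.resize(c["color"][:,:,::-1],None,fx=1.5,fy=1.5))
    for P in POSTS+BAR:
        cv2.polylines(im,[cv2.convexHull(np.round((proj(c,world(P,q,z0))+.5)*1.5-.5).astype(np.int32))],True,(0,255,0),1)
    return im
E
python3 - <<'E'
from lib import *
t=capture("top"); s=capture("side")
C={"cup":([(80,237),(178,236),(68,393),(175,388)],0),"tum":([(350,103),(438,97),(370,255),(460,245)],0),"base":([(666,213),(758,260),(600,350),(690,400)],.002)}
for n,(px,z0) in C.items():
    w=plane(t,np.array(px)/1.8605+[40,60],.102+z0)
    d=(w[0]+w[1]-w[2]-w[3]); q0=[*w[:,:2].mean(0),np.arctan2(d[1],d[0])]
    print(n,np.round(q0,4),"len",np.linalg.norm(d)/2,np.linalg.norm(w[0]-w[1]))
    for l,cs in (("top",[t]),("side",[s]),("both",[t,s])):
        q,v=fit(cs,q0,z0); print("  ",l,np.round(q,4),round(v,3))
for n,tt in (("soap","soap"),("brush","brush"),("tap","tap"),("tumbler2","tum")):
    for m in masks_of(t,n)[:4]:
        ys,xs=np.nonzero(m["pixels"]); print(n,round(m["confidence"],2),np.round(plane(t,[xs.mean(),ys.mean()],.02)[0],3),np.round(plane(t,[xs.mean(),ys.mean()],.1)[0],3))
print(np.round(plane(t,np.array([(238,185),(207,30),(225,45),(250,145)])/1.8605+[40,60],.0),3), np.round(plane(t,np.array([(207,25),(228,45)])/1.8605+[40,60],.25),3))
w=capture("wrist"); print(w["vfov"],w["cx"],w["cy"],np.round(w["T"],4).tolist())
E
```

```text
cup [0.449  0.3481 0.0144] len 0.2000751831689322 0.12962813048061514
   top [0.4501 0.3574 0.0014] 0.48
   side [ 0.4477  0.3556 -0.0075] 0.451
   both [4.495e-01 3.575e-01 1.000e-04] 0.461
tum [ 0.6288 -0.0169  0.1051] len 0.21506169958790264 0.1221721162029529
   top [ 0.6284 -0.0161  0.108 ] 0.47
   side [ 0.6259 -0.0204  0.1111] 0.384
   both [ 0.6277 -0.0165  0.1052] 0.416
base [ 0.442  -0.3658 -0.5423] len 0.20735132142789658 0.13117881755867622
   top [ 0.4451 -0.3722 -0.539 ] 0.496
   side [ 0.4445 -0.3715 -0.542 ] 0.435
   both [ 0.4449 -0.372  -0.5343] 0.463
soap 0.57 [ 0.685 -0.243  0.02 ] [ 0.655 -0.224  0.1  ]
brush 0.97 [0.374 0.005 0.02 ] [0.368 0.005 0.1  ]
brush 0.17 [0.534 0.371 0.02 ] [0.516 0.342 0.1  ]
tap 0.82 [0.775 0.268 0.02 ] [0.738 0.248 0.1  ]
tumbler2 0.96 [0.508 0.139 0.02 ] [0.492 0.129 0.1  ]
tumbler2 0.94 [ 0.731 -0.008  0.02 ] [ 0.698 -0.007  0.1  ]
tumbler2 0.83 [ 0.566 -0.026  0.02 ] [ 0.546 -0.024  0.1  ]
tumbler2 0.59 [ 0.494 -0.168  0.02 ] [ 0.479 -0.154  0.1  ]
[[0.651 0.229 0.   ]
 [0.909 0.285 0.   ]
 [0.882 0.256 0.   ]
 [0.715 0.213 0.   ]] [[0.77  0.218 0.25 ]
 [0.743 0.192 0.25 ]]
66.604075674407 254.3079856477481 193.6386315780473 [[-0.255, -0.9266, -0.2763, 0.235], [-0.9669, 0.2443, 0.073, 0.5838], [-0.0001, 0.2858, -0.9583, 0.385], [0.0, 0.0, 0.0, 1.0]]
```

```bash
cat >> lib.py <<'E'
from scipy.spatial.transform import Rotation as Ro
def want(yaw): # tool pointing down, x axis at yaw
    c,s=np.cos(yaw),np.sin(yaw); return np.array([[c,s,0],[s,-c,0],[0,0,-1.]])
def plan(pos,yaw):
    s=sense(); R=np.array(s["ee_rot"]); d=np.array(pos)-s["tcp_pos"]
    print("t",s["time_s"],"tcp",np.round(s["tcp_pos"],4),"yaw",round(np.arctan2(R[1,0],R[0,0]),4),"F",np.round(s["wrist_force"],1),"w",round(s["gripper_width"],3),"j",np.round(s["joints"],1))
    print("shift tool mm (now axes)",np.round(R.T@d*1e3,1),"(after turn)",np.round(want(yaw).T@d*1e3,1),"turn",np.round(Ro.from_matrix(R.T@want(yaw)).as_rotvec(),4))
E
python3 -c "
from lib import *
plan([.450,.357,.27],0)"
```

```text
t 1.25 tcp [0.1593 0.6043 0.2396] yaw -0.2578 F [-0.6 -0.2  0.3] w 0.998 j [ 90.   22.    0.5   0.  -68.4 -14.8]
shift tool mm (now axes) [344.1 165.  -30.4] (after turn) [290.7 247.3 -30.4] turn [ 0.     -0.     -0.2578]
```

>>> {"op": "apply_moves", "data": {
  "steps": [
    [[1,43,20.6,-3.8,0,0,0],[1,43,20.6,-3.8,0,0,0],[1,43,20.6,-3.8,0,0,0],[1,43,20.6,-3.8,0,0,0],[1,43,20.6,-3.8,0,0,0],[1,43,20.6,-3.8,0,0,0],[1,43,20.6,-3.8,0,0,0],[1,43,20.6,-3.8,0,0,0],[1,0,0,0,0,0,-0.1289],[1,0,0,0,0,0,-0.1289],[1,0,0,0,0,0,0],[1,0,0,0,0,0,0]]
  ]
}}

```text
time_s: 2.75
tcp_pos: [0.4498, 0.3574, 0.27]
ee_rot: [[1.0, -0.002, 0.0], [-0.002, -1.0, 0.0], [0.0, -0.0, -1.0]]
wrist_force: [0.3, -0.7, 0.2]
gripper_width: 1.002
```

```bash
python3 - <<'E'
from lib import *
w=capture("wrist"); plan([.450,.357,.27],0)
w["ring"]=24
for q0 in ([.45,.357,0],[.447,.354,.02]):
  for bar in(True,False):
    q,v=fit([w],q0,0,bar); print(np.round(q,4),v)
cv2.imwrite("pics/w1.png",draw(w,q,0))
E
```

```text
t 2.8 tcp [0.4498 0.3574 0.27  ] yaw -0.0011 F [-0.4 -0.1 -0.7] w 1.003 j [ 54.6  16.   -4.    0.  -70.   35.3]
shift tool mm (now axes) [ 0.2  0.4 -0. ] (after turn) [ 0.2  0.4 -0. ] turn [-0.     -0.     -0.0011]
[0.4496 0.3595 0.0061] 0.44935347977658874
[0.4494 0.3595 0.0064] 0.4621418332541401
[0.4494 0.3594 0.0057] 0.44944013298959407
[0.4494 0.3594 0.0066] 0.4619831846071711
```

View pics/w1.png

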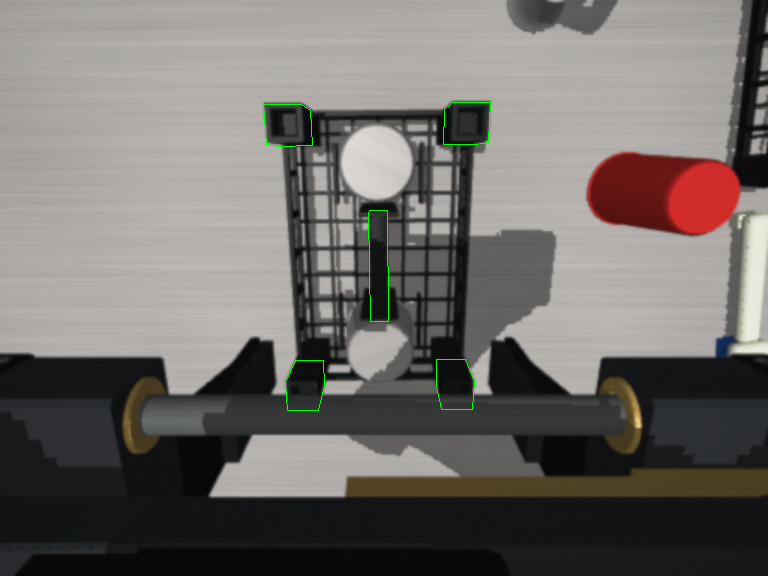

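The fit overlay sits well on the front posts and handle bar, but the gripper hides the rear posts. I'll back off 70 mm along tool x, and use that same relative view for every tray.

>>> {"op": "apply_moves", "data": {
  "steps": [
    [[1,-35,0,0,0,0,0],[1,-35,0,0,0,0,0],[1,0,0,0,0,0,0],[1,0,0,0,0,0,0]]
  ]
}}

```text
time_s: 3.3
tcp_pos: [0.3801, 0.3577, 0.2703]
ee_rot: [[1.0, 0.0, 0.001], [0.0, -1.0, 0.001], [0.001, -0.001, -1.0]]
wrist_force: [-0.5, 0.7, -0.3]
gripper_width: 0.998
```

```bash
cat >> lib.py <<'E'
def rel(q):
    s=sense(); R=np.array(s["ee_rot"]); d=R.T@(np.r_[q[:2],0]-np.r_[s["tcp_pos"][:2],0]); print("tray in tool: x,y mm",np.round(d[:2]*1e3,2),"yaw tray-tool",round(q[2]-np.arctan2(R[1,0],R[0,0]),4))
E
python3 - <<'E'
from lib import *
w=capture("wrist"); w["ring"]=24
for q0 in ([.45,.359,0.006],[.447,.362,.02]):
  for bar in(True,False):
    q,v=fit([w],q0,0,bar); print(np.round(q,4),v); rel(q)
cv2.imwrite("pics/w2.png",draw(w,q,0))
plan([*q[:2],.27],q[2])
E
```

```text
[0.4508 0.3588 0.0032] 0.5138663228840962
tray in tool: x,y mm [70.41 -1.25] yaw tray-tool 0.0036
[0.4506 0.3584 0.    ] 0.5896327427556853
tray in tool: x,y mm [70.2  -0.83] yaw tray-tool 0.0005
[0.4508 0.3588 0.0029] 0.5138401583886006
tray in tool: x,y mm [70.41 -1.24] yaw tray-tool 0.0034
[ 0.4505  0.358  -0.0028] 0.5902117068612016
tray in tool: x,y mm [70.08 -0.44] yaw tray-tool -0.0023
t 3.35 tcp [0.3804 0.3576 0.2701] yaw -0.0004 F [ 0.5  0.1 -0.5] w 1.003 j [ 61.1  10.7 -11.    0.  -68.2  28.9]
shift tool mm (now axes) [70.1 -0.4  0.1] (after turn) [70.1 -0.6  0.1] turn [-0.0003 -0.0004  0.0023]
```

View pics/w2.png

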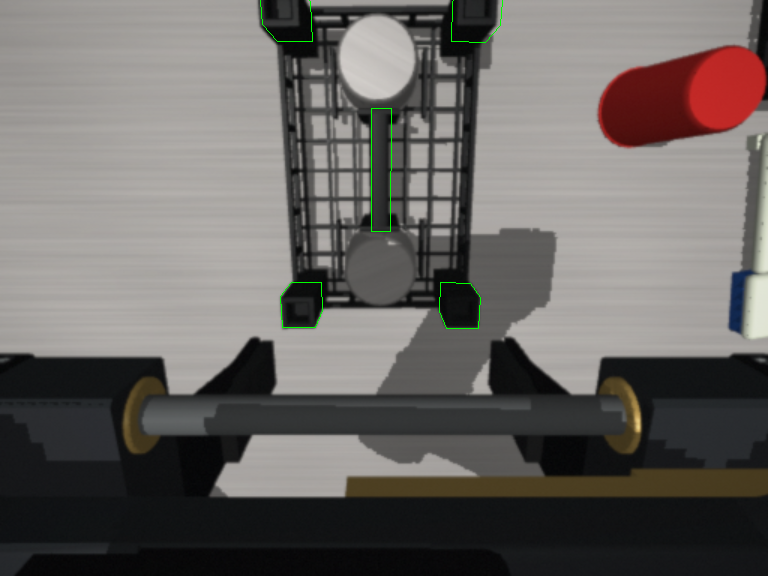

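>>> {"op": "apply_moves", "data": {
  "steps": [
    [[1,0.4,57.8,0,0,0,0],[1,0.4,57.8,0,0,0,0],[1,0.4,57.8,0,0,0,0],[1,0.4,57.8,0,0,0,0],[1,0.4,57.8,0,0,0,0],[1,0.4,57.8,0,0,0,0],[1,0.4,57.8,0,0,0,0],[1,0.4,57.8,0,0,0,0],[1,0.4,57.8,0,0,0,0],[1,0.4,57.8,0,0,0,0],[1,0.4,57.8,0,0,0,0],[1,0.4,57.8,0,0,0,0]]
  ]
}}

```text
time_s: 4.85
tcp_pos: [0.3846, -0.3393, 0.2698]
ee_rot: [[1.0, -0.002, 0.0], [-0.002, -1.0, -0.0], [0.0, 0.0, -1.0]]
wrist_force: [1.9, 0.9, 0.5]
gripper_width: 1.0
```

>>> {"op": "apply_moves", "data": {
  "steps": [
    [[1,0,0,0,0,0,0.1342],[1,0,0,0,0,0,0.1342],[1,0,0,0,0,0,0.1342],[1,0,0,0,0,0,0.1342],[1,0,0,0,0,0,0],[1,0,0,0,0,0,0]]
  ]
}}

```text
time_s: 5.6
tcp_pos: [0.3848, -0.3367, 0.2698]
ee_rot: [[0.86, -0.51, -0.0], [-0.51, -0.86, 0.0], [-0.0, 0.0, -1.0]]
wrist_force: [-0.5, -0.2, 0.8]
gripper_width: 1.0
```

```bash
python3 - <<'E'
from lib import *
w=capture("wrist"); w["ring"]=24
for q0 in ([.445,-.372,-.537],[.447,-.37,-.525]):
  for bar in(True,False):
    q,v=fit([w],q0,0.002,bar); print(np.round(q,4),v); rel(q)
cv2.imwrite("pics/w3.png",draw(w,q,0.002))
plan([.380,.358,.27],0)
E
```

```text
[ 0.4442 -0.3746 -0.5428] 0.5878718008943976
tray in tool: x,y mm [70.56  2.35] yaw tray-tool -0.0071
[ 0.4451 -0.374  -0.5356] 0.6327888347506494
tray in tool: x,y mm [70.97  1.34] yaw tray-tool 0.0001
[ 0.4446 -0.3745 -0.5413] 0.5886773497082203
tray in tool: x,y mm [70.77  2.06] yaw tray-tool -0.0056
[ 0.4453 -0.3737 -0.535 ] 0.6328613280013704
tray in tool: x,y mm [70.98  1.02] yaw tray-tool 0.0008
t 5.65 tcp [ 0.3848 -0.3366  0.2698] yaw -0.5358 F [ 0.4 -0.4 -0.4] w 0.997 j [-23.    9.6 -12.4   0.  -68.   82.3]
shift tool mm (now axes) [-3.587e+02 -5.948e+02 -1.000e-01] (after turn) [-4.800e+00 -6.946e+02 -2.000e-01] turn [-0.000e+00  2.000e-04 -5.358e-01]
```

View pics/w3.png

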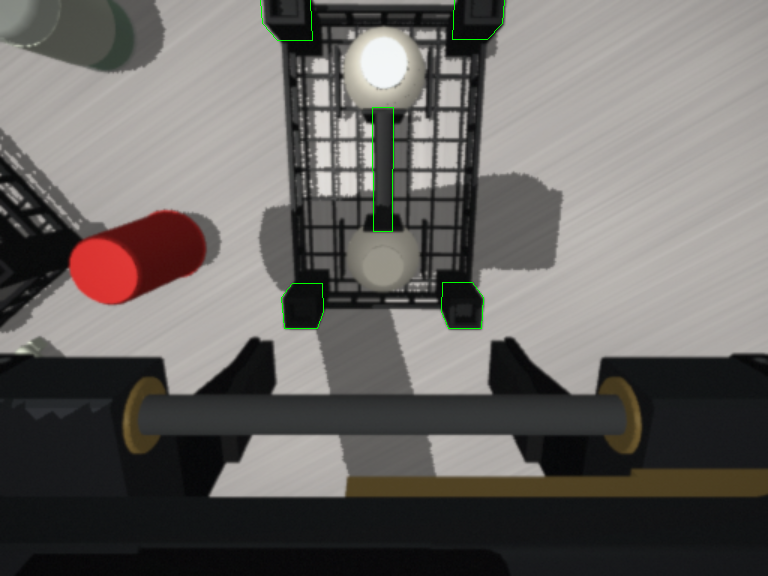

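>>> {"op": "apply_moves", "data": {
  "steps": [
    [[1,0,0,0,0,0,-0.134],[1,0,0,0,0,0,-0.134],[1,0,0,0,0,0,-0.134],[1,0,0,0,0,0,-0.134],[1,5.5,-57.9,0,0,0,0],[1,5.5,-57.9,0,0,0,0],[1,5.5,-57.9,0,0,0,0],[1,5.5,-57.9,0,0,0,0],[1,5.5,-57.9,0,0,0,0],[1,5.5,-57.9,0,0,0,0],[1,5.5,-57.9,0,0,0,0],[1,5.5,-57.9,0,0,0,0]]
  ]
}}

```text
time_s: 7.15
tcp_pos: [0.429, 0.1289, 0.2704]
ee_rot: [[1.0, 0.001, 0.001], [0.001, -1.0, 0.001], [0.001, -0.001, -1.0]]
wrist_force: [0.2, -1.1, -0.2]
gripper_width: 1.0
```

>>> {"op": "apply_moves", "data": {
  "steps": [
    [[1,5.5,-57.9,0,0,0,0],[1,5.5,-57.9,0,0,0,0],[1,5.5,-57.9,0,0,0,0],[1,5.5,-57.9,0,0,0,0],[1,0,0,0,0,0,0],[1,0,0,0,0,0,0]]
  ]
}}

```text
time_s: 7.9
tcp_pos: [0.4511, 0.3583, 0.2695]
ee_rot: [[1.0, 0.0, -0.001], [0.0, -1.0, -0.001], [-0.001, 0.001, -1.0]]
wrist_force: [0.3, 0.1, 0.2]
gripper_width: 1.001
```

```bash
python3 -c "
from lib import *
plan([.4506,.3583,.084],-0.001)"
```

```text
t 7.9 tcp [0.4511 0.3583 0.2695] yaw 0.0002 F [0.3 0.1 0.2] w 1.001 j [ 54.6  16.2  -3.8  -0.  -70.1  35.4]
shift tool mm (now axes) [-3.000e-01 -1.000e-01  1.855e+02] (after turn) [ -0.5   0.  185.5] turn [0.001  0.0008 0.0012]
```

>>> {"op": "apply_moves", "data": {
  "steps": [
    [[1,-0.5,0,40,0,0,0],[1,0,0,40,0,0,0],[1,0,0,40,0,0,0],[1,0,0,36,0,0,0],[1,0,0,20,0,0,0],[1,0,0,10.5,0,0,0],[1,0,0,0,0,0,0],[1,0,0,0,0,0,0]]
  ]
}}

```text
time_s: 8.9
tcp_pos: [0.4514, 0.3587, 0.0847]
ee_rot: [[1.0, -0.001, 0.002], [-0.001, -1.0, 0.002], [0.002, -0.002, -1.0]]
wrist_force: [-0.5, -0.3, 0.6]
gripper_width: 0.997
```

>>> {"op": "apply_moves", "data": {
  "steps": [
    [[0,0,0,0,0,0,0],[0,0,0,0,0,0,0],[0,0,0,0,0,0,0],[0,0,0,0,0,0,0],[0,0,0,0,0,0,0],[0,0,0,0,0,0,0],[0,0,0,0,0,0,0],[0,0,0,0,0,0,0]]
  ]
}}

```text
time_s: 9.9
tcp_pos: [0.4509, 0.3587, 0.0835]
ee_rot: [[1.0, -0.001, 0.0], [-0.001, -1.0, 0.001], [0.0, -0.001, -1.0]]
wrist_force: [-1.0, 2.9, -1.1]
gripper_width: 0.176
```

```bash
python3 -c "
from lib import *
plan([.4506,.3583,.28],0)"
```

```text
t 9.9 tcp [0.4509 0.3587 0.0835] yaw -0.0008 F [-1.   2.9 -1.1] w 0.176 j [ 54.6  26.4 -17.8  -0.  -45.8  35.4]
shift tool mm (now axes) [  -0.2    0.3 -196.5] (after turn) [  -0.3    0.4 -196.5] turn [-0.0007 -0.0004 -0.0008]
```

>>> {"op": "apply_moves", "data": {
  "steps": [
    [[0,0,0,-5,0,0,0],[0,0,0,-10,0,0,0],[0,0,0,-20,0,0,0],[0,0,0,-30,0,0,0],[0,0,0,-30,0,0,0],[0,0,0,-30,0,0,0],[0,0,0,-30,0,0,0],[0,0,0,-25,0,0,0],[0,0,0,-15,0,0,0],[0,0,0,-5,0,0,0],[0,0,0,0,0,0,0],[0,0,0,0,0,0,0]]
  ]
}}

```text
time_s: 11.4
tcp_pos: [0.4504, 0.358, 0.2821]
ee_rot: [[1.0, -0.001, -0.002], [-0.001, -1.0, -0.002], [-0.002, 0.002, -1.0]]
wrist_force: [-0.4, -0.0, -5.3]
gripper_width: 0.156
```

```bash
python3 - <<'E'
from lib import *
plan([.4452,-.3739,.28],-0.5355)
w=capture("wrist"); s=sense(); z0=s["tcp_pos"][2]-.0835; w["ring"]=24
for bar in(True,False):
    q,v=fit([w],[*s["tcp_pos"][:2],0],z0,bar); print(np.round(q,4),v); rel(q)
cv2.imwrite("pics/w4.png",draw(w,q,z0))
E
```

```text
t 11.4 tcp [0.4504 0.358  0.2821] yaw -0.001 F [-0.4 -0.  -5.3] w 0.156 j [ 54.6  15.7  -2.6  -0.  -71.8  35.4]
shift tool mm (now axes) [ -4.4 731.9   3.5] (after turn) [369.1 632.1   2.1] turn [0.0023 0.0014 0.5345]
[0.4496 0.3575 0.0011] 0.4470931230893253
tray in tool: x,y mm [-0.85  0.62] yaw tray-tool 0.002
[ 0.4517  0.3611 -0.031 ] 0.6486614255930647
tray in tool: x,y mm [ 1.27 -3.  ] yaw tray-tool -0.0301
```

View pics/w4.png

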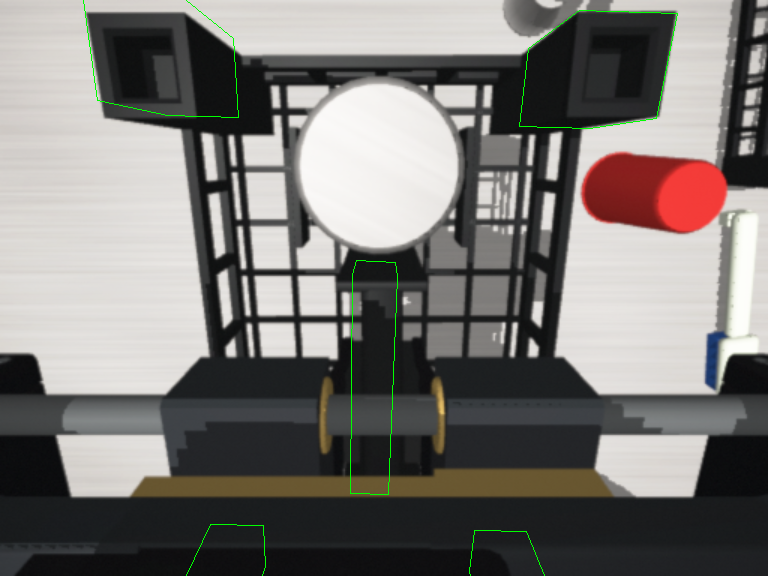

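```bash
python3 - <<'E'
import lib
from lib import *
P=lib.POSTS
lib.POSTS=P[2:]
w=capture("wrist"); s=sense(); R=np.array(s["ee_rot"]); print("cam in tool",np.round(R.T@(np.array(w["T"])[:3,3]-s["tcp_pos"]),4))
for ring in(12,24,40):
  w["ring"]=ring
  for z0 in (s["tcp_pos"][2]-.0835,):
    q,v=fit([w],[*s["tcp_pos"][:2],0],z0,False); print(ring,np.round(q,4),v); rel(q)
E
```

```text
cam in tool [ 0.0783  0.0005 -0.1452]
12 [ 0.4519  0.361  -0.0299] 0.6307579512792643
tray in tool: x,y mm [ 1.34 -2.81] yaw tray-tool -0.029
24 [ 0.4518  0.3613 -0.0314] 0.6480834337614558
tray in tool: x,y mm [ 1.26 -3.1 ] yaw tray-tool -0.0306
40 [ 0.4517  0.3616 -0.0331] 0.6577240729724418
tray in tool: x,y mm [ 1.12 -3.4 ] yaw tray-tool -0.0323
```

```bash
python3 - <<'E'
from lib import *
w=capture("wrist"); s=sense(); R=np.array(s["ee_rot"]); p=s["tcp_pos"]
for dz in (0,.003):
  W=plane(w,(np.array([(86,13),(677,12),(105,117),(660,118)])+.5)/1.5-.5,p[2]-.0835+.102+dz); print(np.round((W-p)@R*1e3,1))
f=192/np.tan(np.radians(w["vfov"]/2));print(f)
g=w["color"].max(2); print(g[3:90:6,55:75].tolist()[6]); im=w["color"][0:100,40:470,::-1]
cv2.imwrite("pics/w5.png",cv2.resize(im,None,fx=1.86,fy=1.86)); print([g[40,i] for i in range(55,85)],[g[40,i] for i in range(425,460)])
E
```

```text
[[113.9 -74.3 -18.7]
 [114.2  75.4 -18.5]
 [ 89.3 -74.  -18.7]
 [ 89.1  75.7 -18.5]]
[[113.1 -72.6 -21.7]
 [113.3  73.6 -21.5]
 [ 89.1 -72.2 -21.7]
 [ 88.8  73.9 -21.5]]
292.26941138230853
[220, 220, 220, 220, 220, 219, 209, 161, 76, 54, 56, 56, 56, 57, 56, 54, 46, 33, 31, 30]
[np.uint8(221), np.uint8(221), np.uint8(221), np.uint8(221), np.uint8(221), np.uint8(220), np.uint8(218), np.uint8(189), np.uint8(88), np.uint8(56), np.uint8(56), np.uint8(56), np.uint8(56), np.uint8(57), np.uint8(56), np.uint8(56), np.uint8(50), np.uint8(33), np.uint8(30), np.uint8(30), np.uint8(31), np.uint8(30), np.uint8(25), np.uint8(15), np.uint8(17), np.uint8(16), np.uint8(16), np.uint8(15), np.uint8(17), np.uint8(17)] [np.uint8(18), np.uint8(20), np.uint8(17), np.uint8(18), np.uint8(19), np.uint8(23), np.uint8(33), np.uint8(37), np.uint8(36), np.uint8(36), np.uint8(36), np.uint8(37), np.uint8(41), np.uint8(40), np.uint8(42), np.uint8(41), np.uint8(41), np.uint8(41), np.uint8(41), np.uint8(54), np.uint8(124), np.uint8(210), np.uint8(218), np.uint8(219), np.uint8(219), np.uint8(218), np.uint8(218), np.uint8(218), np.uint8(218), np.uint8(218), np.uint8(218), np.uint8(218), np.uint8(217), np.uint8(216), np.uint8(216)]
```

>>> {"op": "apply_moves", "data": {
  "steps": [
    [[0,0,10,0,0,0,0],[0,0,20,0,0,0,0],[0,0,31,0,0,0,0],[0,0,31,0,0,0,0],[0,0,31,0,0,0,0],[0,0,31,0,0,0,0],[0,0,31,0,0,0,0],[0,0,31,0,0,0,0],[0,0,31,0,0,0,0],[0,0,31,0,0,0,0],[0,0,31,0,0,0,0],[0,0,31,0,0,0,0]]
  ]
}}

```text
time_s: 13.05
tcp_pos: [0.4494, 0.0163, 0.2838]
ee_rot: [[1.0, -0.001, 0.001], [-0.001, -1.0, 0.0], [0.001, -0.0, -1.0]]
wrist_force: [0.3, 0.9, -4.8]
gripper_width: 0.158
```

>>> {"op": "apply_moves", "data": {
  "steps": [
    [[0,0,31,0,0,0,0],[0,0,31,0,0,0,0],[0,0,31,0,0,0,0],[0,0,31,0,0,0,0],[0,0,31,0,0,0,0],[0,0,31,0,0,0,0],[0,0,31,0,0,0,0],[0,0,31,0,0,0,0],[0,0,31,0,0,0,0],[0,0,31,0,0,0,0],[0,0,31,0,0,0,0],[0,0,31,0,0,0,0]]
  ]
}}

```text
time_s: 14.55
tcp_pos: [0.4486, -0.355, 0.2837]
ee_rot: [[1.0, -0.002, -0.0], [-0.002, -1.0, 0.0], [-0.0, -0.0, -1.0]]
wrist_force: [0.8, 0.8, -4.9]
gripper_width: 0.156
```

>>> {"op": "apply_moves", "data": {
  "steps": [
    [[0,0,12,0,0,0,0],[0,0,8,0,0,0,0],[0,0,0,0,0,0,0.04],[0,0,0,0,0,0,0.075],[0,0,0,0,0,0,0.076],[0,0,0,0,0,0,0.076],[0,0,0,0,0,0,0.076],[0,0,0,0,0,0,0.076],[0,0,0,0,0,0,0.075],[0,0,0,0,0,0,0.04],[0,0,0,0,0,0,0],[0,0,0,0,0,0,0]]
  ]
}}

```text
time_s: 16.05
tcp_pos: [0.4501, -0.3732, 0.2836]
ee_rot: [[0.861, -0.509, 0.0], [-0.509, -0.861, 0.0], [0.0, -0.0, -1.0]]
wrist_force: [0.4, -1.3, -5.3]
gripper_width: 0.159
```

```bash
python3 -c "
from lib import *
plan([.4459,-.3735,.20],-0.5355)"
```

```text
t 16.05 tcp [ 0.4501 -0.3732  0.2836] yaw -0.5337 F [ 0.4 -1.3 -5.3] w 0.159 j [-23.8  16.5  -1.3  -0.  -72.2  83.2]
shift tool mm (now axes) [-3.5  2.4 83.6] (after turn) [-3.5  2.4 83.6] turn [-0.0001 -0.0001  0.0018]
```

>>> {"op": "apply_moves", "data": {
  "steps": [
    [[0,-3.5,2.4,10,0,0,0.0018],[0,0,0,20,0,0,0],[0,0,0,20,0,0,0],[0,0,0,20,0,0,0],[0,0,0,12,0,0,0],[0,0,0,6,0,0,0],[0,0,0,0,0,0,0],[0,0,0,0,0,0,0]]
  ]
}}

```text
time_s: 17.05
tcp_pos: [0.4464, -0.3742, 0.1963]
ee_rot: [[0.86, -0.511, 0.001], [-0.511, -0.86, -0.001], [0.002, 0.0, -1.0]]
wrist_force: [-0.1, 0.1, -4.8]
gripper_width: 0.155
```

```bash
python3 - <<'E'
from lib import *
plan([.4459,-.3735,.1755],-0.5355)
w=capture("wrist"); s=capture("side")
a=cv2.resize(w["color"][0:130,:,::-1],(800,203)); b=cv2.resize(s["color"][190:350,190:390,::-1],(500,390),interpolation=cv2.INTER_CUBIC)
im=np.zeros((600,800,3),np.uint8); im[:203]=a; im[205:595,:500]=b; cv2.imwrite("pics/chk1.png",im)
E
```

```text
t 17.05 tcp [ 0.4464 -0.3742  0.1963] yaw -0.5364 F [-0.1  0.1 -4.8] w 0.155 j [-24.   19.8  -9.4   0.  -60.6  83.3]
shift tool mm (now axes) [-0.8 -0.3 20.8] (after turn) [-0.8 -0.3 20.8] turn [ 0.0001 -0.0018 -0.0009]
```

View pics/chk1.png

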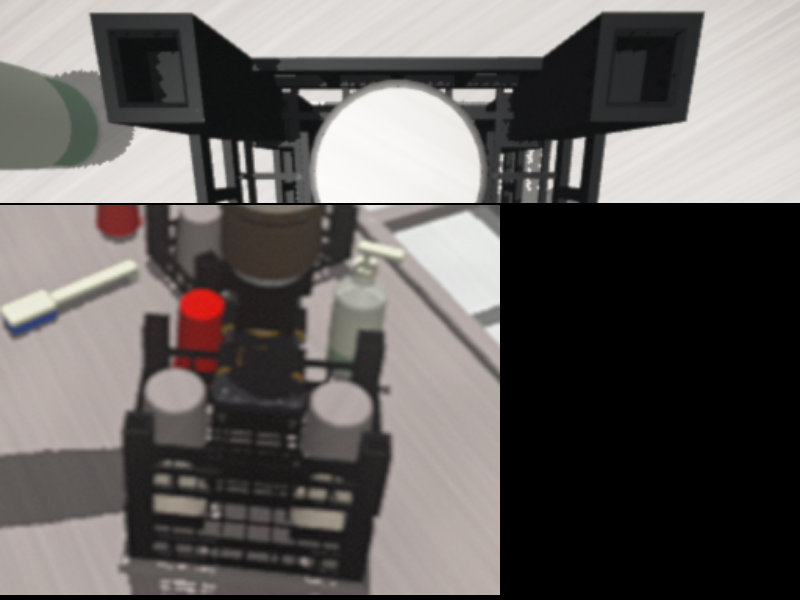

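The wrist strip shows the held tray square, with its post tops at about (145,65) and (650,65). The side inset shows the cup tray's posts in line above the base posts. I'll lower it slowly and watch the force.

>>> {"op": "apply_moves", "data": {
  "steps": [
    [[0,-0.6,-0.2,3,0,0,0],[0,0,0,3,0,0,0],[0,0,0,3,0,0,0],[0,0,0,3,0,0,0],[0,0,0,2,0,0,0],[0,0,0,0,0,0,0]]
  ]
}}

```text
time_s: 17.9
tcp_pos: [0.4455, -0.3733, 0.1812]
ee_rot: [[0.859, -0.511, -0.0], [-0.511, -0.859, 0.0], [-0.0, 0.0, -1.0]]
wrist_force: [0.7, -0.1, -4.7]
gripper_width: 0.155
```

```bash
python3 -c "
from lib import *
plan([.4459,-.3735,.1755],-0.5355)"
```

```text
t 17.9 tcp [ 0.4455 -0.3733  0.1812] yaw -0.5365 F [ 0.7 -0.1 -4.7] w 0.155 j [-24.   20.6 -10.7   0.  -58.8  83.3]
shift tool mm (now axes) [ 0.4 -0.1  5.7] (after turn) [ 0.4 -0.1  5.7] turn [ 0.0001  0.0004 -0.001 ]
```

Pins are about 6 mm into the sockets and there is no contact load.

>>> {"op": "apply_moves", "data": {
  "steps": [
    [[0,0,0,1.5,0,0,0],[0,0,0,1.5,0,0,0],[0,0,0,1.5,0,0,0],[0,0,0,1,0,0,0],[0,0,0,0.7,0,0,0],[0,0,0,0,0,0,0],[0,0,0,0,0,0,0]]
  ]
}}

```text
time_s: 18.77
tcp_pos: [0.4456, -0.3734, 0.1757]
ee_rot: [[0.86, -0.511, 0.0], [-0.511, -0.86, -0.0], [0.0, 0.0, -1.0]]
wrist_force: [-1.3, 0.9, -0.5]
gripper_width: 0.157
```

```bash
python3 -c "
from lib import *
plan([.4459,-.3735,.1755],-0.5355)"
```

```text
t 18.775 tcp [ 0.4456 -0.3734  0.1757] yaw -0.5365 F [-1.3  0.9 -0.5] w 0.157 j [-24.   20.8 -11.1   0.  -58.   83.3]
shift tool mm (now axes) [ 0.4 -0.1  0.2] (after turn) [ 0.4 -0.1  0.2] turn [ 0.0001 -0.0003 -0.001 ]
```

Seated: the load moved from 4.7 N to 0.5 N at the expected height. Opening, then rising.

>>> {"op": "apply_moves", "data": {
  "steps": [
    [[1,0,0,0,0,0,0],[1,0,0,0,0,0,0],[1,0,0,0,0,0,0],[1,0,0,0,0,0,0],[1,0,0,0,0,0,0],[1,0,0,-10,0,0,0],[1,0,0,-30,0,0,0],[1,0,0,-50,0,0,0],[1,0,0,-50,0,0,0],[1,-35,0,-46,0,0,0],[1,-35,0,0,0,0,0],[1,0,0,0,0,0,0]]
  ]
}}

```text
time_s: 20.27
tcp_pos: [0.3839, -0.3369, 0.3637]
ee_rot: [[0.86, -0.511, 0.004], [-0.511, -0.86, -0.002], [0.004, -0.001, -1.0]]
wrist_force: [-0.6, -0.3, 0.4]
gripper_width: 1.001
```

```bash
python3 - <<'E'
from lib import *
w=capture("wrist"); w["ring"]=24; t=capture("top")
for bar in(True,False):
    q,v=fit([w],[.445,-.373,-.536],.092,bar); print(np.round(q,4),v); rel(q)
for z0 in (.086,.098): print(z0,fit([w],[.445,-.373,-.536],z0,False)[1])
print(np.round(fit([t],[.445,-.373,-.536],.092,False)[0],4), np.round(fit([t],[.628,-.016,.106],0,True)[0],4))
for n in ("soap","brush"):
    m=masks_of(t,n)[0]; ys,xs=np.nonzero(m["pixels"]); print(n,np.round(plane(t,[xs.mean(),ys.mean()],.02)[0],3))
plan([.558,-.024,.27],.106)
cv2.imwrite("pics/w6.png",draw(w,q,.092))
E
```

```text
[ 0.4453 -0.3743 -0.5391] 0.5334507634680506
tray in tool: x,y mm [70.27  0.92] yaw tray-tool -0.0026
[ 0.4457 -0.3736 -0.5324] 0.644607661615489
tray in tool: x,y mm [7.029e+01 7.000e-02] yaw tray-tool 0.0041
0.086 0.6498414555868259
0.098 0.6018959664800341
[ 0.4441 -0.3809 -0.3002] [ 0.6284 -0.0164  0.1057]
soap [ 0.688 -0.244  0.02 ]
brush [0.377 0.005 0.02 ]
t 20.475 tcp [ 0.3858 -0.3378  0.361 ] yaw -0.5366 F [ 0.5 -0.2 -0. ] w 1.0 j [-23.    7.3  -2.3   0.  -80.4  82.3]
shift tool mm (now axes) [ -12.4 -357.8   90.9] (after turn) [ 204.4 -293.8   91. ] turn [-0.000e+00  6.000e-04 -6.426e-01]
```

View pics/w6.png

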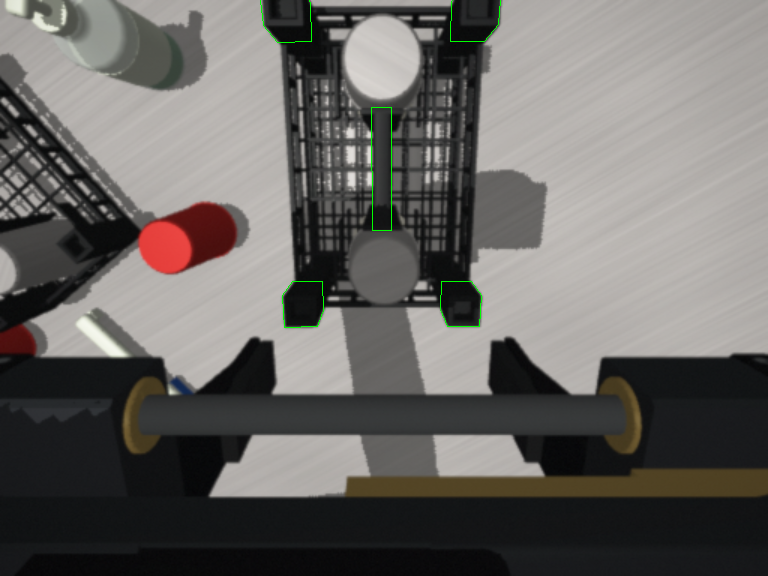

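The cup tray is seated: the overlay matches all four posts at stack height z0 = 92 mm, both cups are upright, and the soap and brush have not moved. Next I go to the same relative view of the tumbler tray.

>>> {"op": "apply_moves", "data": {
  "steps": [
    [[1,0,0,0,0,0,-0.1606],[1,0,0,0,0,0,-0.1606],[1,0,0,0,0,0,-0.1606],[1,0,0,0,0,0,-0.1606],[1,34,-49,0,0,0,0],[1,34,-49,0,0,0,0],[1,34,-49,0,0,0,0],[1,34,-49,0,0,0,0],[1,34,-49,45,0,0,0],[1,34,-49,46,0,0,0],[1,0,0,0,0,0,0],[1,0,0,0,0,0,0]]
  ]
}}

```text
time_s: 21.98
tcp_pos: [0.5484, -0.0413, 0.2852]
ee_rot: [[0.994, 0.106, -0.001], [0.106, -0.994, -0.001], [-0.001, 0.001, -1.0]]
wrist_force: [0.0, -0.5, -1.0]
gripper_width: 0.999
```

```bash
python3 - <<'E'
from lib import *
w=capture("wrist"); w["ring"]=24
for q0 in ([.628,-.0165,.106],[.63,-.014,.09]):
  for bar in (True,False):
    q,v=fit([w],q0,0,bar); print(np.round(q,4),v); rel(q)
plan([*q[:2],.25],q[2])
cv2.imwrite("pics/w7.png",draw(w,q,0))
E
```

```text
[ 0.6284 -0.0168  0.1105] 0.4863364810299274
tray in tool: x,y mm [ 82.22 -16.36] yaw tray-tool 0.005
[ 0.6285 -0.0164  0.1137] 0.5672572912776273
tray in tool: x,y mm [ 82.36 -16.69] yaw tray-tool 0.0083
[ 0.6285 -0.0171  0.1083] 0.48649872123009574
tray in tool: x,y mm [ 82.33 -16.02] yaw tray-tool 0.0028
[ 0.6283 -0.0167  0.1108] 0.567531938265524
tray in tool: x,y mm [ 82.19 -16.4 ] yaw tray-tool 0.0053
t 22.025 tcp [ 0.5483 -0.0417  0.2861] yaw 0.1054 F [-0.6  0.2  0.8] w 1.003 j [ 12.6  12.9  -5.8   0.  -71.2  83.5]
shift tool mm (now axes) [ 82.2 -16.4  36.2] (after turn) [ 82.3 -16.   36.1] turn [ 0.0006 -0.001  -0.0053]
```

View pics/w7.png

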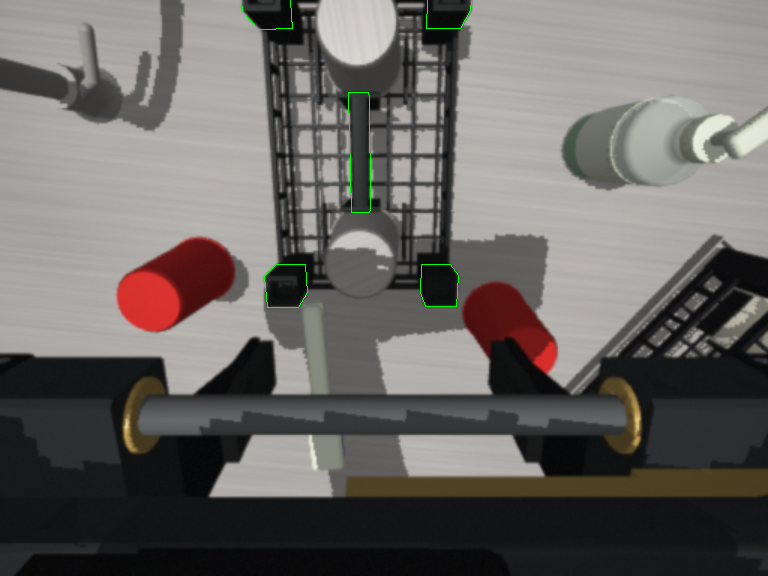

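>>> {"op": "apply_moves", "data": {
  "steps": [
    [[1,12,-16,15.5,0,0,-0.005],[1,0,0,0,0,0,0],[1,0,0,0,0,0,0],[1,0,0,0,0,0,0]]
  ]
}}

```text
time_s: 22.52
tcp_pos: [0.5579, -0.0242, 0.2704]
ee_rot: [[0.994, 0.11, 0.001], [0.11, -0.994, 0.0], [0.001, 0.0, -1.0]]
wrist_force: [0.1, 0.1, -0.4]
gripper_width: 0.999
```

```bash
python3 - <<'E'
from lib import *
w=capture("wrist"); w["ring"]=24
for q0 in ([.628,-.0165,.106],[.63,-.014,.09]):
  for bar in (True,False):
    q,v=fit([w],q0,0,bar); print(np.round(q,4),v); rel(q)
plan([*q[:2],.083],q[2])
E
```

```text
[ 0.6287 -0.0172  0.1057] 0.49775726552688804
tray in tool: x,y mm [71.1   0.82] yaw tray-tool -0.0048
[ 0.6285 -0.017   0.1079] 0.5702980342631491
tray in tool: x,y mm [70.92  0.58] yaw tray-tool -0.0026
[ 0.6286 -0.0174  0.1037] 0.4973918274249202
tray in tool: x,y mm [70.97  0.98] yaw tray-tool -0.0068
[ 0.6286 -0.0174  0.1029] 0.5701506685652444
tray in tool: x,y mm [70.95  1.05] yaw tray-tool -0.0075
t 22.575 tcp [ 0.5579 -0.0242  0.2704] yaw 0.1104 F [ 0.4  0.5 -0.2] w 1.0 j [ 14.1  14.3  -6.2   0.  -69.4  82.2]
shift tool mm (now axes) [ 70.8   1.1 187.5] (after turn) [ 71.    0.5 187.4] turn [-0.     -0.0009  0.0075]
```

>>> {"op": "apply_moves", "data": {
  "steps": [
    [[1,35.5,0.2,0,0,0,0.004],[1,35.5,0,20,0,0,0],[1,0,0,35,0,0,0],[1,0,0,35,0,0,0],[1,0,0,35,0,0,0],[1,0,0,30,0,0,0],[1,0,0,20,0,0,0],[1,0,0,9,0,0,0],[1,0,0,0,0,0,0],[1,0,0,0,0,0,0]]
  ]
}}

```text
time_s: 23.82
tcp_pos: [0.6293, -0.0164, 0.0872]
ee_rot: [[0.994, 0.107, 0.002], [0.107, -0.994, 0.0], [0.002, 0.0, -1.0]]
wrist_force: [0.0, -0.4, -0.2]
gripper_width: 0.999
```

```bash
python3 -c "
from lib import *
plan([.6285,-.0166,.083],.1065)"
```

```text
t 23.825 tcp [ 0.6293 -0.0164  0.0872] yaw 0.107 F [ 0.  -0.4 -0.2] w 0.999 j [ 13.2  30.3  -9.7   0.  -49.8  82.9]
shift tool mm (now axes) [-0.8  0.1  4.2] (after turn) [-0.8  0.1  4.2] turn [ 0.     -0.0023  0.0005]
```

>>> {"op": "apply_moves", "data": {
  "steps": [
    [[1,-0.7,0,4,0,0,0],[1,0,0,0,0,0,0],[0,0,0,0,0,0,0],[0,0,0,0,0,0,0],[0,0,0,0,0,0,0],[0,0,0,0,0,0,0],[0,0,0,0,0,0,0],[0,0,0,0,0,0,0],[0,0,0,0,0,0,0],[0,0,0,0,0,0,0]]
  ]
}}

```text
time_s: 25.08
tcp_pos: [0.6278, -0.0166, 0.0819]
ee_rot: [[0.994, 0.107, -0.0], [0.107, -0.994, -0.0], [-0.0, 0.0, -1.0]]
wrist_force: [-0.2, -0.2, 0.2]
gripper_width: 0.169
```

```bash
python3 -c "
from lib import *
plan([.6285,-.0166,.083],.1065)"
```

```text
t 25.075 tcp [ 0.6278 -0.0166  0.0819] yaw 0.1067 F [-0.2 -0.2  0.2] w 0.169 j [ 13.2  30.6 -10.1   0.  -49.3  82.9]
shift tool mm (now axes) [ 0.7  0.1 -1.1] (after turn) [ 0.7  0.1 -1.1] turn [0.     0.     0.0002]
```

>>> {"op": "apply_moves", "data": {
  "steps": [
    [[0,0,0,-5,0,0,0],[0,0,0,-10,0,0,0],[0,0,0,-20,0,0,0],[0,0,0,-30,0,0,0],[0,0,0,-30,0,0,0],[0,0,0,-30,0,0,0],[0,0,0,-30,0,0,0],[0,0,0,-30,0,0,0],[0,0,0,-30,0,0,0],[0,0,0,-20,0,0,0],[0,0,0,-10,0,0,0],[0,0,0,0,0,0,0]]
  ]
}}

```text
time_s: 26.58
tcp_pos: [0.6277, -0.0165, 0.3272]
ee_rot: [[0.994, 0.107, 0.0], [0.107, -0.994, 0.0], [0.0, -0.0, -1.0]]
wrist_force: [0.9, 0.1, -5.4]
gripper_width: 0.154
```

```bash
python3 -c "
from lib import *
plan([.4450,-.3728,.33],-.5355)"
```

```text
t 26.575 tcp [ 0.6277 -0.0165  0.3272] yaw 0.1067 F [ 0.9  0.1 -5.4] w 0.154 j [ 13.2  19.9   9.6  -0.  -79.7  82.9]
shift tool mm (now axes) [-219.6  334.9   -3.1] (after turn) [ 24.7 399.7  -2.8] turn [-6.000e-04 -3.000e-04  6.422e-01]
```

>>> {"op": "apply_moves", "data": {
  "steps": [
    [[0,-6.6,10.2,0,0,0,0],[0,-11.7,17.8,0,0,0,0],[0,-16.6,25.4,0,0,0,0],[0,-16.6,25.4,0,0,0,0],[0,-16.6,25.4,0,0,0,0],[0,-16.6,25.4,0,0,0,0],[0,-16.6,25.4,0,0,0,0],[0,-16.6,25.4,0,0,0,0],[0,-16.6,25.4,0,0,0,0],[0,-16.6,25.4,0,0,0,0],[0,-16.6,25.4,0,0,0,0],[0,-16.6,25.4,0,0,0,0]]
  ]
}}

```text
time_s: 28.08
tcp_pos: [0.4725, -0.3182, 0.3266]
ee_rot: [[0.994, 0.106, -0.001], [0.106, -0.994, 0.0], [-0.001, -0.0, -1.0]]
wrist_force: [0.7, -0.1, -4.6]
gripper_width: 0.154
```

>>> {"op": "apply_moves", "data": {
  "steps": [
    [[0,-16.6,25.4,0,0,0,0],[0,-11.7,17.8,0,0,0,0],[0,-6.6,10.2,0,0,0,0],[0,0,0,0,0,0,0.04],[0,0,0,0,0,0,0.08],[0,0,0,0,0,0,0.08],[0,0,0,0,0,0,0.08],[0,0,0,0,0,0,0.08],[0,0,0,0,0,0,0.08],[0,0,0,0,0,0,0.08],[0,0,0,0,0,0,0.08],[0,0,0,0,0,0,0.042]]
  ]
}}

```text
time_s: 29.58
tcp_pos: [0.445, -0.3734, 0.3267]
ee_rot: [[0.859, -0.511, -0.0], [-0.511, -0.859, 0.0], [-0.001, -0.0, -1.0]]
wrist_force: [0.1, -0.3, -5.5]
gripper_width: 0.157
```

>>> {"op": "apply_moves", "data": {
  "steps": [
    [[0,0,0,0,0,0,0],[0,0,0,0,0,0,0],[0,0,0,0,0,0,0]]
  ]
}}

```text
time_s: 29.95
tcp_pos: [0.4455, -0.3734, 0.3269]
ee_rot: [[0.86, -0.51, -0.0], [-0.51, -0.86, 0.0], [-0.0, -0.0, -1.0]]
wrist_force: [0.4, -0.1, -4.7]
gripper_width: 0.155
```

```bash
python3 -c "
from lib import *
plan([.4450,-.3728,.285],-.5355)"
```

```text
t 29.95 tcp [ 0.4455 -0.3734  0.3269] yaw -0.5349 F [ 0.4 -0.1 -4.7] w 0.155 j [-24.   15.1   2.8  -0.  -77.7  83.4]
shift tool mm (now axes) [-0.7 -0.3 41.9] (after turn) [-0.7 -0.3 41.9] turn [-0.      0.      0.0006]
```

>>> {"op": "apply_moves", "data": {
  "steps": [
    [[0,-0.7,-0.3,8,0,0,0],[0,0,0,15,0,0,0],[0,0,0,12,0,0,0],[0,0,0,6,0,0,0],[0,0,0,2,0,0,0],[0,0,0,0,0,0,0],[0,0,0,0,0,0,0]]
  ]
}}

```text
time_s: 30.82
tcp_pos: [0.4454, -0.3729, 0.2845]
ee_rot: [[0.86, -0.51, 0.001], [-0.51, -0.86, -0.001], [0.001, 0.0, -1.0]]
wrist_force: [-0.2, -0.1, -4.9]
gripper_width: 0.157
```

```bash
python3 - <<'E'
from lib import *
plan([.4450,-.3728,.2639],-0.5355)
w=capture("wrist"); s=capture("side")
a=cv2.resize(w["color"][0:130,:,::-1],(800,203)); b=cv2.resize(s["color"][150:350,190:390,::-1],(390,390),interpolation=cv2.INTER_CUBIC)
im=np.zeros((600,800,3),np.uint8); im[:203]=a; im[205:595,:390]=b; cv2.imwrite("pics/chk2.png",im)
E
```

```text
t 30.825 tcp [ 0.4454 -0.3729  0.2845] yaw -0.5352 F [-0.2 -0.1 -4.9] w 0.157 j [-24.   16.1  -1.8   0.  -72.1  83.3]
shift tool mm (now axes) [-0.4  0.1 20.6] (after turn) [-0.4  0.1 20.6] turn [ 0.     -0.0011  0.0003]
```

View pics/chk2.png

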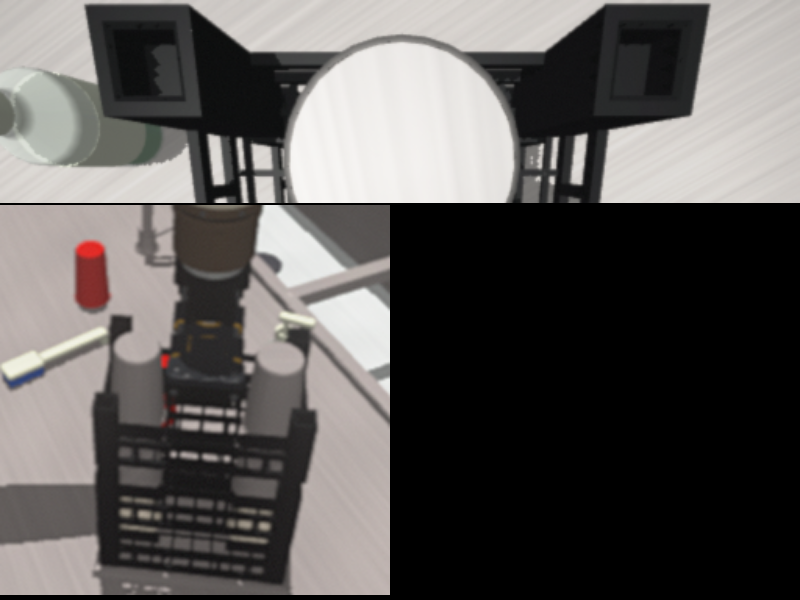

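The wrist strip shows the tray square, with post tops symmetric at (86,5) and (709,5). The side inset shows posts over posts and both tumblers upright. Lowering.

>>> {"op": "apply_moves", "data": {
  "steps": [
    [[0,-0.3,0,3,0,0,0],[0,0,0,3,0,0,0],[0,0,0,3,0,0,0],[0,0,0,3,0,0,0],[0,0,0,2,0,0,0],[0,0,0,0,0,0,0]]
  ]
}}

```text
time_s: 31.68
tcp_pos: [0.4448, -0.3726, 0.2697]
ee_rot: [[0.86, -0.51, -0.0], [-0.51, -0.86, 0.0], [-0.001, 0.0, -1.0]]
wrist_force: [0.2, -0.1, -4.9]
gripper_width: 0.155
```

```bash
python3 -c "
from lib import *
plan([.4450,-.3728,.2639],-0.5355)"
```

```text
t 31.675 tcp [ 0.4448 -0.3726  0.2697] yaw -0.5352 F [ 0.2 -0.1 -4.9] w 0.155 j [-24.   16.6  -3.2  -0.  -70.2  83.3]
shift tool mm (now axes) [0.3 0.1 5.8] (after turn) [0.3 0.1 5.8] turn [0.0001 0.0005 0.0003]
```

>>> {"op": "apply_moves", "data": {
  "steps": [
    [[0,0,0,1.5,0,0,0],[0,0,0,1.5,0,0,0],[0,0,0,1.5,0,0,0],[0,0,0,1,0,0,0],[0,0,0,0.7,0,0,0],[0,0,0,0,0,0,0],[0,0,0,0,0,0,0]]
  ]
}}

```text
time_s: 32.55
tcp_pos: [0.4449, -0.3726, 0.2642]
ee_rot: [[0.86, -0.51, 0.0], [-0.51, -0.86, -0.0], [0.0, 0.0, -1.0]]
wrist_force: [-0.6, 0.8, -1.2]
gripper_width: 0.157
```

```bash
python3 -c "
from lib import *
plan([.4450,-.3728,.2639],-0.5355)"
```

```text
t 32.55 tcp [ 0.4449 -0.3726  0.2642] yaw -0.5351 F [-0.6  0.8 -1.2] w 0.157 j [-24.   16.7  -3.8   0.  -69.4  83.3]
shift tool mm (now axes) [0.2 0.1 0.3] (after turn) [0.2 0.1 0.3] turn [ 0.0001 -0.0004  0.0004]
```

Load is transferring; I'll go 0.5 mm further, then release, rise and look.

>>> {"op": "apply_moves", "data": {
  "steps": [
    [[0,0,0,0.5,0,0,0],[0,0,0,0,0,0,0],[1,0,0,0,0,0,0],[1,0,0,0,0,0,0],[1,0,0,0,0,0,0],[1,0,0,0,0,0,0],[1,0,0,0,0,0,0],[1,0,0,-10,0,0,0],[1,0,0,-30,0,0,0],[1,0,0,-50,0,0,0],[1,0,0,-50,0,0,0],[1,0,0,-46,0,0,0]]
  ]
}}

```text
time_s: 34.05
tcp_pos: [0.4446, -0.3726, 0.4523]
ee_rot: [[0.86, -0.51, 0.002], [-0.51, -0.86, -0.001], [0.003, 0.0, -1.0]]
wrist_force: [1.1, -0.1, -0.3]
gripper_width: 0.996
```

>>> {"op": "apply_moves", "data": {
  "steps": [
    [[1,-35,0,0,0,0,0],[1,-35,0,0,0,0,0],[1,0,0,0,0,0,0],[1,0,0,0,0,0,0]]
  ]
}}

```text
time_s: 34.55
tcp_pos: [0.3848, -0.337, 0.4499]
ee_rot: [[0.86, -0.51, 0.001], [-0.51, -0.86, -0.001], [0.001, -0.0, -1.0]]
wrist_force: [0.2, -0.2, 0.1]
gripper_width: 1.001
```

```bash
python3 - <<'E'
from lib import *
w=capture("wrist"); w["ring"]=24; t=capture("top"); s=capture("side")
plan([.3848,-.3366,.45],-.5355)
for z0 in (.178,.182,.186,.192):
    q,v=fit([w],[.445,-.373,-.536],z0,False); print(z0,np.round(q,4),round(v,3)); rel(q)
for n in ("soap","brush"):
    m=masks_of(t,n)[0]; ys,xs=np.nonzero(m["pixels"]); print(n,np.round(plane(t,[xs.mean(),ys.mean()],.02)[0],3))
q=fit([w],[.445,-.373,-.536],.182,False)[0]
a=cv2.resize(draw(w,q,.182),(533,400)); b=cv2.resize(s["color"][150:350,210:360,::-1],(262,350),interpolation=cv2.INTER_CUBIC)
im=np.zeros((400,800,3),np.uint8); im[:,:533]=a; im[:350,535:797]=b; cv2.imwrite("pics/fin.png",im)
E
```

```text
t 34.7 tcp [ 0.3853 -0.3372  0.4488] yaw -0.5353 F [ 0.1 -0.7 -0. ] w 1.003 j [-23.    6.6   8.9   0.  -92.3  82.3]
shift tool mm (now axes) [-0.8 -0.3 -1.2] (after turn) [-0.8 -0.3 -1.2] turn [0.0001 0.0009 0.0002]
0.178 [ 0.4453 -0.3728 -0.5304] 0.657
tray in tool: x,y mm [6.973e+01 6.000e-02] yaw tray-tool 0.0049
0.182 [ 0.446  -0.3737 -0.532 ] 0.646
tray in tool: x,y mm [70.84  0.4 ] yaw tray-tool 0.0033
0.186 [ 0.4476 -0.3739 -0.5303] 0.617
tray in tool: x,y mm [72.26 -0.2 ] yaw tray-tool 0.0049
0.192 [ 0.4491 -0.3756 -0.5327] 0.567
tray in tool: x,y mm [74.39  0.45] yaw tray-tool 0.0026
soap [ 0.682 -0.239  0.02 ]
brush [0.375 0.005 0.02 ]
```

View pics/fin.png

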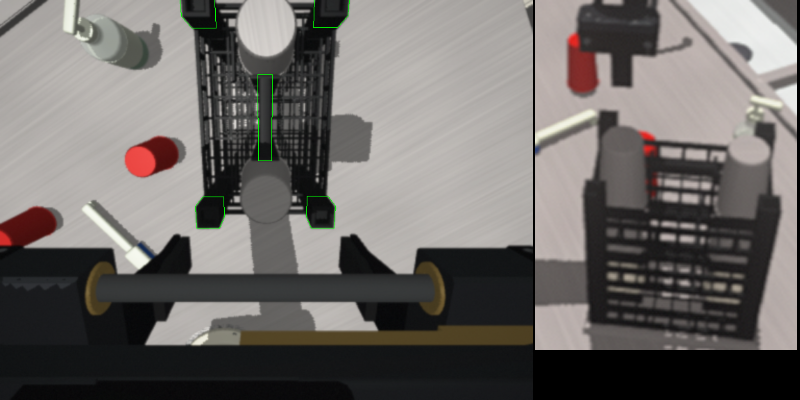

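The stack is square and closed, both tumblers are upright, and the gripper is clear. Handing in.

```bash
python3 -c "
from lib import *
print(r.finish_job())"
```

```text
the job is handed in; nothing more can be done
None
```

I stacked the cup tray on the bowl tray and the tumbler tray on top, set each down under slow lowering, and handed the job in at about 35 s of the 72 s allowed. The hand-in gave no verdict.

- **Seating:** both trays came to rest within 1 mm of the expected home height as their weight came off the gripper. The load on the wrist fell from 4.7 N to 0.5 N for the cup tray. It fell from 4.9 N to 1.2 N for the tumbler tray, which I then pressed 0.5 mm further before letting go.
- **Alignment:** the last wrist-camera fit put the tumbler tray about 0.3 mm and under 0.005 rad from the cup tray fit. That fit cannot confirm the height: it scored slightly better 4 mm below home height, so seating rests on the arm's own height and the load coming off.
- **Everything else:** the last pictures show the tumblers upright, and the cups were upright when last clearly seen, after the cup tray was set down. The brush stayed in place within the measurement. The final soap reading differed by about 5 mm, which I take as image noise since nothing went near it. I did not measure the tap, but no move went near it.
- **Checks that disagreed:**
  - The wrist fit while holding the cup tray was wrong because the rear posts were hidden, so I used the post corners instead.
  - The overhead-camera fit of the stacked cup tray did not settle on a sensible turn (0.24 rad off), so I discarded it in favour of the wrist view.

I viewed 11 pictures, one over the budget of 10.

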